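# Stroke the hotplate's level bar from low to full

### The job

Turn the portable hotplate up from lowest to full by running closed fingertips slowly along its raised metal control bar, from the shortest level mark to the tallest, keeping the bar lightly pressed down past all five marks. Finish with the fingertips still resting on the bar at the tallest mark and keeping it slightly pressed: the program ends while holding it there. Press gently, leave the round power key alone, and do not lift or shift the pot, the teaspoon or anything else standing about.

Things in the scene. Friction and masses are not known exactly. Their poses are not given: they have to be found in the camera images.
- hotplate: portable hotplate, a dark slab 240 (x) by 260 (y) by 40 mm high, fixed to the worktop at varying place and yaw (within 0.4 rad). Origin: centre of its underside; its x axis points from its front edge (with the controls, towards the robot) to the back, y to its left, z up. The pot stands on the rear half of its flat top.
- bar_mid (a point): middle of the top face of the raised metal control bar (160 mm along its y, 22 mm wide) at the hotplate's front. Unpressed its top is 48 mm above the worktop, 8 mm above the hotplate's top. Axes parallel to the hotplate's; the point rides down with the bar. Five white marks lie just behind it (+x side) at y = +60 (shortest, left end), +30, 0, -30, -60 mm (tallest, right end).
- bar_low (a point): point on the bar's top face, on its centre line, beside the shortest mark (60 mm to +y of bar_mid); the bar ends 20 mm beyond it.
- bar_high (a point): point on the bar's top face, on its centre line, beside the tallest mark (60 mm to -y of bar_mid); the bar ends 20 mm beyond it.
- level_bar (a joint): how far the whole bar is pressed down, in m: 0 up, 0.006 at its stop. Sprung: it stays level, starts to move at about 2 N, is 3 mm down at about 5.6 N and at the stop at about 9 N, and springs back when released.
- key_top (a point): centre of the top of the round power key, 20 mm in diameter, standing 3 mm above the hotplate's top, to the right of the bar, its centre 40 mm beyond the bar's right end: not to be pressed.
- power_key (a joint): how far the power key is pressed, in m: 0 up, 0.0025 fully down.
- pot: black cooking pot with one side handle, about 109 by 128 mm, 85 mm high, standing loose on the hotplate behind the bar, top about 126 mm above the worktop. Origin: centre of its underside.
- teaspoon: steel teaspoon, 130 by 27 by 11 mm, lying loose on the hotplate to the right of the pot, lengthwise to the hotplate's x axis. Origin: centre of its underside.
- lemon: lemon, 83 by 58 by 58 mm, loose on the worktop to the right of the hotplate. Origin: centre of its underside.
- garlic: garlic bulb, 56 mm, loose on the worktop to the right of the hotplate. Origin: centre of its underside.
- wooden_spoon: wooden spoon, 295 by 46 by 14 mm, loose on the worktop to the left of the hotplate. Origin: centre of its underside.

How it is judged:
On the way, in this order (a step that is already met when the one before it is completed fails the run):
1. the fingertips press the bar lightly at the shortest mark (value of joint level_bar above 0.0006 m and contact force between the fingers and hotplate above 0.5 N and y of the grasp point in the frame of bar_mid between 0.045 and 0.085 m and x of the grasp point in the frame of bar_mid between -0.03 and 0.03 m and z of the grasp point in the frame of bar_mid below 0.05 m), for 0.1 s.
2. the fingertips press the bar lightly at the second mark (value of joint level_bar above 0.0006 m and contact force between the fingers and hotplate above 0.5 N and y of the grasp point in the frame of bar_mid between 0.02 and 0.04 m and x of the grasp point in the frame of bar_mid between -0.03 and 0.03 m and z of the grasp point in the frame of bar_mid below 0.05 m), for 0.1 s.
3. the fingertips press the bar lightly at the middle mark (value of joint level_bar above 0.0006 m and contact force between the fingers and hotplate above 0.5 N and y of the grasp point in the frame of bar_mid between -0.01 and 0.01 m and x of the grasp point in the frame of bar_mid between -0.03 and 0.03 m and z of the grasp point in the frame of bar_mid below 0.05 m), for 0.1 s.
4. the fingertips press the bar lightly at the fourth mark (value of joint level_bar above 0.0006 m and contact force between the fingers and hotplate above 0.5 N and y of the grasp point in the frame of bar_mid between -0.04 and -0.02 m and x of the grasp point in the frame of bar_mid between -0.03 and 0.03 m and z of the grasp point in the frame of bar_mid below 0.05 m), for 0.1 s.
5. the fingertips press the bar lightly at the tallest mark (value of joint level_bar above 0.0006 m and contact force between the fingers and hotplate above 0.5 N and y of the grasp point in the frame of bar_mid between -0.085 and -0.045 m and x of the grasp point in the frame of bar_mid between -0.03 and 0.03 m and z of the grasp point in the frame of bar_mid below 0.05 m), for 0.1 s.
At the end, for the whole second after the job is handed in: The fingertips still rest on the bar beside the tallest mark (along the bar from 15 mm before the mark to just past the bar's right end) and keep the bar pressed at least 0.6 mm down; the power key is up and the pot stands within 20 mm of where it was (all of step 5 and value of joint power_key below 0.001 m and distance of pot from where it was at the start of the episode below 0.02 m); the arm keeps its last pose, push and grip.
It fails at once if the fingers press the bar or the hotplate hard (over 22 N) (contact force between the fingers and hotplate above 22 N).
It fails at once if the power key is pressed (value of joint power_key above 0.0012 m).
It fails at once if the pot or the teaspoon is moved or lifted (over 20 mm) (distance of any of pot, teaspoon from where it was at the start of the episode above 0.02 m).
It fails at once if the lemon, garlic or wooden spoon is moved or lifted (over 20 mm) (distance of any of lemon, garlic, wooden_spoon from where it was at the start of the episode above 0.02 m).
It also fails if it takes over 38 s, if anything falls off the work surface, if the arm or the gripper's body presses on something with over 40 N, if the wrist force passes 120 N, or if a joint passes its speed limit or range.

### The arm

A 6-joint arm with a two-finger parallel gripper is mounted at the origin on a cart in front of the work surface, level with it; the furniture and walls round the work are solid. World frame = base frame: x ahead of the robot, y to its left, z up, the work surface at z = 0. Lengths are in m, angles in rad, forces in N, time in s.
With the tool pointing down it reaches from about 0.325 to 0.85 m from the base axis. Payload 4.4 kg.
Tool frame: the origin (TCP) lies at the very end of the fingers, on their centre line; the grasp point (between the pads) lies 19 mm behind it (r.hold_point_z is the distance from the TCP to the grasp point, in m); z points along the fingers, y is the line along which they close (so a half turn about z gives the same grasp; the last joint's range is limited). The gripper opens to 94 mm and grips with 3 to 60 N. Pads are 16 mm wide; open, the fingers measure 119 mm over their backs; the gripper's body (75 mm by 177 mm) begins 78 mm behind the grasp point.
Start: joints at [-1.361, 0.207, 1.542, -0, 1.393, -0.15], TCP at [0.202, -0.538, 0.205] pointing down, gripper open.
Joint ranges: [-2.73, 2.73], [-0.86, 2.22], [0.23, 2.46], [-1.11, 4.25], [0.08, 2.63], [-2.82, 2.82]. Speed limits (rad/s): [2.79, 2.79, 3.14, 3.14, 3.14, 3.14].

### API

Orientations are given as a 3x3 rotation matrix whose columns are the frame's x, y, z axes.
In Python, from plant import r gives the robot as it stands.
- The arm moves only by the tool step_arm, never from a script. Its arguments are lists of equal length, an entry for each row: "dp": the shift along the tool's x, y, z in cm, a list of three; "turn": the turn, a rotation vector about the tool's x, y, z in degrees, a list of three; "grip": the finger opening in cm, from 0 to 9.4. In form: {"dp": [[tx, ty, tz], ...], "turn": [[wx, wy, wz], ...], "grip": [grip, ...]}. A call has 1 to 10 rows; each row shifts and turns the commanded pose from where the row before left it, along the tool's axes as they then stand; what a row does not reach is not made up. A row lasts 1/10 s, in which the tool goes at most 50 mm and 8.59 degrees, less where a joint would pass 70% of its speed; a pose out of reach is approached as far as the arm can. A call with a gripper value outside its range is refused whole. The fingers move at their own pace and stop on an object; "squeeze" is the grip in N (left out, the last holds). Time passes only in rows, so rows that do not move let the fingers close. It gives the time, the measured TCP pose, the force, the opening and the grip force at its end, in the units of the state.
- r.get_state(): the state, without advancing time (a new reading comes with each control period).
- r.snapshot(name): name is "scene" or "top" or "wrist"; returns a dict with "pixels" (400x640x3 uint8, red, green, blue), "intrinsics" (3x3 intrinsics, pixels), "R" (3x3) and "t" (3): a world point X has camera coordinates R X + t. Camera axes: x right, y down, z forward; pixel columns grow to the right and rows downward; lengths in m; the calibration is good to about 2 mm. A picture is of the moment at which its call begins. There is no depth.
- r.sign_off(): hands the job in; it is judged then, once.
Trained networks look in the newest picture that a camera, given by its name, has taken for a name from the list of things; names that differ only in an ending like _2 or _b are one class to them, and where a whole thing is asked for, a point or a joint stands for the part that bears it (a point fixed in the world has none). Each returns a list of dicts, best first, with "confidence" (0 to 1); they miss things now and then, are a little off and sometimes report something else, mostly with a low value. They report only what shows in the picture. A call takes as long as a camera call.
- r.spot_in(camera, name): "xyz" ([x, y, z] in m, in world coordinates, good to about 4 mm: the middle of the surface that is visible of it).
- r.trace(camera, name): "pixels" (400x640 bool, what is visible of it).
- r.mark_of(camera, name): "xyz" ([x, y, z] in m, in world coordinates, good to about 4 mm: a listed point, or the origin of a listed thing).
The state is a dict: "time_s": time; "joints": joint angles; "joint_velocities": joint speeds; "joint_efforts": joint torques, N m; "tcp_pos": TCP position; "orientation": TCP orientation; "contact_force": force on the tool from outside, world axes, zero at the start; "wrist_torque": the same for the moment, N m; "grip_width": finger opening in m; "gripper_force": force on a finger pad.
Only numpy, scipy, OpenCV 4.12 (cv2) and the standard library are available. Lean on these libraries where they do the work, as an engineer would, in place of code of your own. Each camera call takes 0.05 s, during which the arm holds its last target. There are 200 camera calls.

## Working session

There is one attempt and no reset: what is moved stays moved. The work goes in short steps, Python scripts to look and compute and a tool call to move; the robot and the scene stay as the last step left them, time stands still between calls to the robot, and variables do not carry over. Pictures are saved under pics/ and viewed, at most 10 in all, crops included, and the job is handed in when it is done.

Besides the shell and the picture viewer there is one more tool, called after "Call:" as name(argument=value, ...) on one line, values as JSON. step_arm: Moves the arm, as the interface text tells. Its arguments: {"type":"object","properties":{"dp":{"type":"array","items":{"type":"array","items":{"type":"number"}}},"turn":{"type":"array","items":{"type":"array","items":{"type":"number"}}},"grip":{"type":"array","items":{"type":"number"}},"squeeze":{"type":"number"}},"required":["dp","turn","grip"]}

```bash
mkdir -p pics; python3 - <<'E'
from plant import r
import cv2,numpy as np
np.set_printoptions(precision=4,suppress=True)
for c in ["top","scene"]:
    s=r.snapshot(c); cv2.imwrite(f"pics/{c}1.png",s["pixels"][:,:,::-1])
    for n in ["bar_mid","bar_low","bar_high","key_top","hotplate","pot"]:
        m=r.mark_of(c,n)
        print(c,n,[(np.array(q["xyz"]),round(q["confidence"],2)) for q in m[:2]])
st=r.get_state();print(st["time_s"],st["tcp_pos"],st["orientation"],st["contact_force"])
E
```

```text
top bar_mid [(array([ 0.4661, -0.0343,  0.0498]), 0.83), (array([ 0.5415, -0.4187, -0.0029]), 0.5)]
top bar_low [(array([0.4524, 0.024 , 0.0516]), 0.81), (array([ 0.644 , -0.4047,  0.0014]), 0.69)]
top bar_high [(array([ 0.4877, -0.0947,  0.0472]), 0.93), (array([ 0.5427, -0.412 , -0.0006]), 0.4)]
top key_top [(array([ 0.5   , -0.1512,  0.0402]), 0.38)]
top hotplate [(array([ 0.5603, -0.0249, -0.0009]), 0.74)]
top pot [(array([0.5877, 0.0007, 0.0396]), 0.93)]
scene bar_mid []
scene bar_low [(array([0.4542, 0.0243, 0.051 ]), 0.48)]
scene bar_high [(array([ 0.4835, -0.0954,  0.0502]), 0.69)]
scene key_top []
scene hotplate [(array([ 0.5576, -0.0247,  0.0026]), 0.57)]
scene pot [(array([0.5865, 0.0005, 0.0366]), 0.84)]
0.7 [ 0.2025 -0.5382  0.2055] [[ 0.936   0.3521  0.    ]
 [ 0.3521 -0.936  -0.0001]
 [ 0.      0.0001 -1.    ]] [ 0.7187 -0.0246 -0.1425]
```

View pics/top1.png

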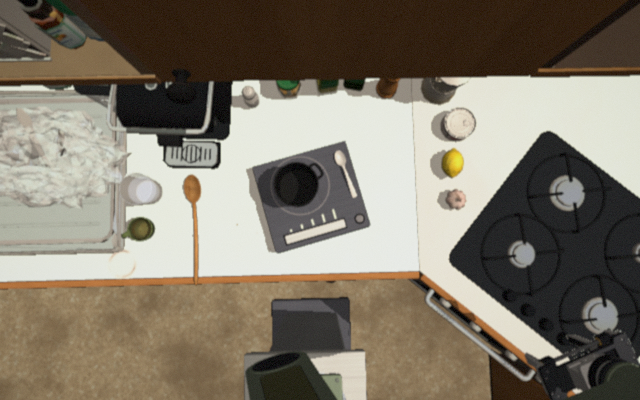

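View pics/scene1.png

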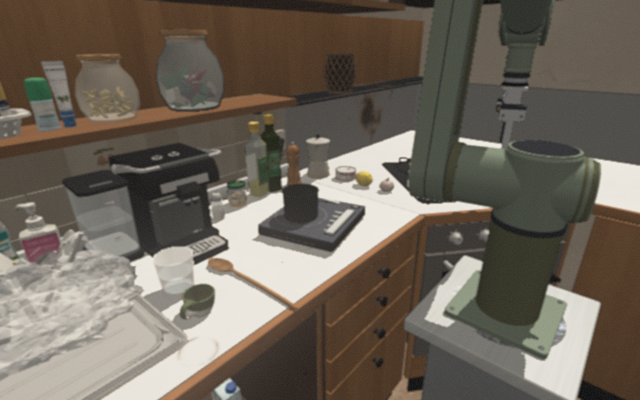

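The top view shows the bar at about columns 285–345, rows 220–243. The marks lie behind it, tallest on the right, with the key at (360, 218). The scene view shows the same layout, with clear space above the bar. I'll refine the bar position from its pixels while approaching.

Call:
step_arm(dp=[[0, 0, 0], [1.9, -2.4, 0], [1.9, -2.4, 0], [1.9, -2.4, 0], [1.9, -2.4, 0], [1.9, -2.4, 0], [1.9, -2.4, 0], [1.9, -2.4, 0], [1.9, -2.4, 0], [1.9, -2.4, 0]], turn=[[0, 0, 5.4], [0, 0, 0], [0, 0, 0], [0, 0, 0], [0, 0, 0], [0, 0, 0], [0, 0, 0], [0, 0, 0], [0, 0, 0], [0, 0, 0]], grip=[0, 0, 0, 0, 0, 0, 0, 0, 0, 0], squeeze=10)

```text
time_s: 1.7
tcp_pos: [0.3111, -0.2838, 0.2057]
orientation: [[0.965, 0.262, 0.0], [0.262, -0.965, -0.0], [0.0, 0.001, -1.0]]
contact_force: [0.2, 1.2, -0.2]
grip_width: 0.0175
gripper_force: 0.0
```

Call:
step_arm(dp=[[1.9, -2.4, 0], [1.9, -2.4, 0], [1.9, -2.4, 0], [1.9, -2.4, 0], [1.9, -2.4, 0], [1.9, -2.4, 0], [1.9, -2.4, 0], [1.9, -2.4, 0], [0, 0, 0], [0, 0, 0]], turn=[[0, 0, 0], [0, 0, 0], [0, 0, 0], [0, 0, 0], [0, 0, 0], [0, 0, 0], [0, 0, 0], [0, 0, 0], [0, 0, 0], [0, 0, 0]], grip=[0, 0, 0, 0, 0, 0, 0, 0, 0, 0])

```text
time_s: 2.7
tcp_pos: [0.407, -0.0595, 0.2055]
orientation: [[0.964, 0.264, -0.0], [0.264, -0.964, -0.001], [-0.0, 0.001, -1.0]]
contact_force: [0.6, -0.5, 0.4]
grip_width: 0.0005
gripper_force: 0.0
```

```bash
python3 - <<'E'
from plant import r
import cv2,numpy as np
np.set_printoptions(precision=4,suppress=True)
s=r.snapshot("wrist"); cv2.imwrite("pics/wrist1.png",s["pixels"][:,:,::-1])
for n in ["bar_mid","bar_low","bar_high"]:
    print(n,[(np.array(q["xyz"]),round(q["confidence"],2)) for q in r.mark_of("wrist",n)[:2]])
def bar(c,s):
    t=r.trace(c,"bar_mid")
    if not t: return print(c,"none")
    m=t[0]["pixels"]; 
    v,u=np.nonzero(m); K,R,T=s["intrinsics"],s["R"],s["t"]
    d=(np.linalg.inv(K)@np.c_[u,v,np.ones(len(u))].T).T@R; C=-R.T@T
    P=C+d*((0.048-C[2])/d[:,2])[:,None]
    print(c,t[0]["confidence"],len(u),"u",u.min(),u.max(),"v",v.min(),v.max())
    (x,y),wh,a=cv2.minAreaRect(np.float32(P[:,:2]*1000)); print((x,y),wh,a)
bar("wrist",s)
s=r.snapshot("top"); bar("top",s)
st=r.get_state();print(st["time_s"],st["tcp_pos"],st["orientation"],st["contact_force"],st["grip_width"])
E
```

```text
bar_mid [(array([ 0.4664, -0.0369,  0.0453]), 0.83)]
bar_low [(array([0.4544, 0.0246, 0.0503]), 0.95), (array([ 0.4844, -0.0982,  0.0428]), 0.45)]
bar_high [(array([ 0.4684, -0.0357,  0.0445]), 0.72), (array([ 0.482 , -0.095 ,  0.0423]), 0.71)]
wrist 0.63 4151 u 226 395 v 109 134
(468.5500183105469, -34.680381774902344) (22.98695182800293, 159.75506591796875) 15.286505699157715
top 0.8 436 u 285 345 v 220 243
(467.5879211425781, -33.475059509277344) (24.764057159423828, 160.29183959960938) 14.891186714172363
3.05 [ 0.4069 -0.0605  0.2055] [[ 0.9654  0.2609  0.0001]
 [ 0.2609 -0.9654 -0.0001]
 [ 0.      0.0001 -1.    ]] [ 0.5755 -0.3297  0.9336] 0.0005236507407813831
```

View pics/wrist1.png

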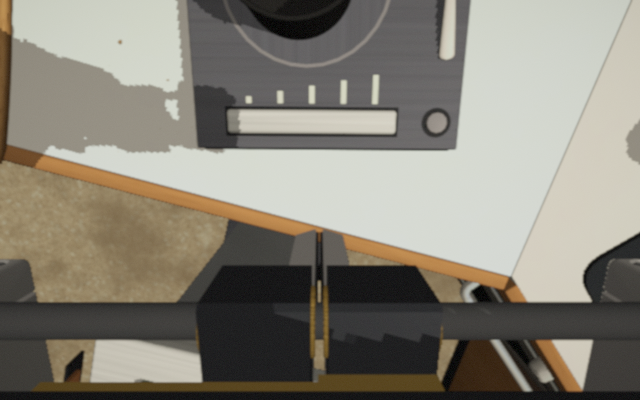

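The wrist view shows the bar level in the image (columns 226–395, rows 109–134), the marks behind it and the key at (437, 122). The tool is aligned with the bar. Wrist and top measurements agree: bar_mid is about (0.468, -0.034), yaw 15.1°.

Call:
step_arm(dp=[[2.2, -2.3, 0], [2.2, -2.3, 0], [2.2, -2.4, 0], [0, 0, 3], [0, 0, 3], [0, 0, 3], [0, 0, 3], [0, 0, 1.5], [0, 0, 0.7], [0, 0, 0]], turn=[[0, 0, 0], [0, 0, 0], [0, 0, 0], [0, 0, 0], [0, 0, 0], [0, 0, 0], [0, 0, 0], [0, 0, 0], [0, 0, 0], [0, 0, 0]], grip=[0, 0, 0, 0, 0, 0, 0, 0, 0, 0])

```text
time_s: 4.05
tcp_pos: [0.4517, 0.0249, 0.0627]
orientation: [[0.965, 0.262, -0.002], [0.262, -0.965, 0.0], [-0.002, -0.001, -1.0]]
contact_force: [-0.2, 0.7, -0.3]
grip_width: 0.0002
gripper_force: 0.0
```

```bash
python3 - <<'E'
from plant import r
import cv2,numpy as np
np.set_printoptions(precision=4,suppress=True)
s=r.snapshot("wrist"); cv2.imwrite("pics/wrist2.png",s["pixels"][:,:,::-1])
st=r.get_state();p=st["tcp_pos"];print(st["time_s"],p,st["contact_force"])
a=np.radians(15.1);d=np.array(p[:2])-[.4682,-.0342]
print("in bar frame",d@[np.cos(a),np.sin(a)],d@[-np.sin(a),np.cos(a)])
E
```

```text
4.1 [0.4526 0.0248 0.0637] [-0.3708  0.3521  0.7034]
in bar frame 0.0003658246059307507 0.061057279245868054
```

View pics/wrist2.png

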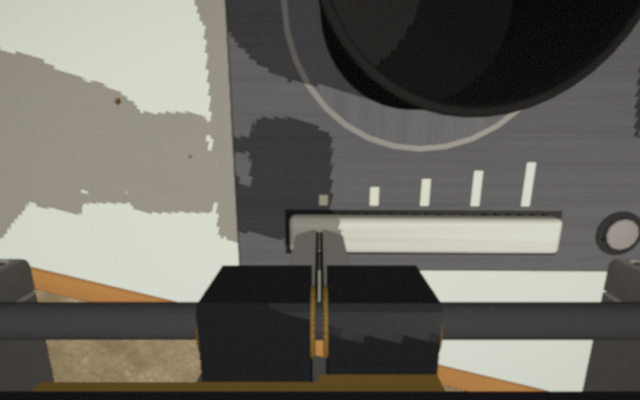

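The fingertips (319, 233) are over the bar beside the shortest mark (323, 200). Next I descend gently.

Call:
step_arm(dp=[[0, 0, 0.5], [0, 0, 0.4], [0, 0, 0.3], [0, 0, 0.1], [0, 0, 0.1], [0, 0, 0.1], [0, 0, 0], [0, 0, 0]], turn=[[0, 0, 0], [0, 0, 0], [0, 0, 0], [0, 0, 0], [0, 0, 0], [0, 0, 0], [0, 0, 0], [0, 0, 0]], grip=[0, 0, 0, 0, 0, 0, 0, 0])

```text
time_s: 4.9
tcp_pos: [0.4524, 0.0251, 0.0485]
orientation: [[0.965, 0.262, 0.0], [0.262, -0.965, 0.0], [0.0, 0.0, -1.0]]
contact_force: [0.3, -0.1, 0.4]
grip_width: 0.0007
gripper_force: 0.0
```

Call:
step_arm(dp=[[0, 0, 0.1], [0, 0, 0.1], [0, 0, 0.05], [0, 0, 0], [0, 0, 0]], turn=[[0, 0, 0], [0, 0, 0], [0, 0, 0], [0, 0, 0], [0, 0, 0]], grip=[0, 0, 0, 0, 0])

```text
time_s: 5.4
tcp_pos: [0.4526, 0.0252, 0.0462]
orientation: [[0.965, 0.262, 0.0], [0.262, -0.965, -0.0], [0.0, 0.0, -1.0]]
contact_force: [-0.4, 0.3, 4.3]
grip_width: 0.0006
gripper_force: 2.0
```

Call:
step_arm(dp=[[0, 0, 0.1], [0, 0, 0], [0, 0, 0], [0, 0.1, 0], [0, 0.2, 0], [0, 0.3, 0], [0, 0.3, 0], [0, 0.3, 0], [0, 0.3, 0], [0, 0.3, 0]], turn=[[0, 0, 0], [0, 0, 0], [0, 0, 0], [0, 0, 0], [0, 0, 0], [0, 0, 0], [0, 0, 0], [0, 0, 0], [0, 0, 0], [0, 0, 0]], grip=[0, 0, 0, 0, 0, 0, 0, 0, 0, 0])

```text
time_s: 6.4
tcp_pos: [0.4571, 0.009, 0.045]
orientation: [[0.965, 0.262, 0.0], [0.262, -0.965, 0.003], [0.001, -0.002, -1.0]]
contact_force: [-1.5, 4.3, 5.7]
grip_width: 0.0008
gripper_force: 2.7
```

Call:
step_arm(dp=[[0, 0.3, 0], [0, 0.3, 0], [0, 0.3, 0], [0, 0.3, 0], [0, 0.3, 0], [0, 0.3, 0], [0, 0.3, 0], [0, 0.3, 0], [0, 0.3, 0], [0, 0.3, 0]], turn=[[0, 0, 0], [0, 0, 0], [0, 0, 0], [0, 0, 0], [0, 0, 0], [0, 0, 0], [0, 0, 0], [0, 0, 0], [0, 0, 0], [0, 0, 0]], grip=[0, 0, 0, 0, 0, 0, 0, 0, 0, 0])

```text
time_s: 7.4
tcp_pos: [0.4649, -0.0199, 0.045]
orientation: [[0.965, 0.262, -0.0], [0.262, -0.965, 0.003], [0.001, -0.003, -1.0]]
contact_force: [-0.6, 3.8, 5.1]
grip_width: 0.0005
gripper_force: 2.8
```

Call:
step_arm(dp=[[0, 0.3, 0], [0, 0.3, 0], [0, 0.3, 0], [0, 0.3, 0], [0, 0.3, 0], [0, 0.3, 0], [0, 0.3, 0], [0, 0.3, 0], [0, 0.3, 0], [0, 0.3, 0]], turn=[[0, 0, 0], [0, 0, 0], [0, 0, 0], [0, 0, 0], [0, 0, 0], [0, 0, 0], [0, 0, 0], [0, 0, 0], [0, 0, 0], [0, 0, 0]], grip=[0, 0, 0, 0, 0, 0, 0, 0, 0, 0])

```text
time_s: 8.4
tcp_pos: [0.4727, -0.0488, 0.045]
orientation: [[0.965, 0.262, -0.0], [0.262, -0.965, 0.003], [0.0, -0.003, -1.0]]
contact_force: [-1.2, 4.4, 4.8]
grip_width: 0.0004
gripper_force: 2.8
```

Call:
step_arm(dp=[[0, 0.3, 0], [0, 0.3, 0], [0, 0.3, 0], [0, 0.3, 0], [0, 0.3, 0], [0, 0.3, 0], [0, 0.3, 0], [0, 0.3, 0], [0, 0.3, 0], [0, 0.3, 0]], turn=[[0, 0, 0], [0, 0, 0], [0, 0, 0], [0, 0, 0], [0, 0, 0], [0, 0, 0], [0, 0, 0], [0, 0, 0], [0, 0, 0], [0, 0, 0]], grip=[0, 0, 0, 0, 0, 0, 0, 0, 0, 0])

```text
time_s: 9.4
tcp_pos: [0.4805, -0.0777, 0.0449]
orientation: [[0.965, 0.262, -0.001], [0.262, -0.965, 0.003], [0.0, -0.003, -1.0]]
contact_force: [-0.9, 4.5, 5.5]
grip_width: 0.0003
gripper_force: 2.8
```

Call:
step_arm(dp=[[0, 0.3, 0], [0, 0.3, 0], [0, 0.3, 0], [0, 0.3, 0], [0, 0.2, 0], [0, 0.1, 0], [0, 0, 0], [0, 0, 0], [0, 0, 0], [0, 0, 0]], turn=[[0, 0, 0], [0, 0, 0], [0, 0, 0], [0, 0, 0], [0, 0, 0], [0, 0, 0], [0, 0, 0], [0, 0, 0], [0, 0, 0], [0, 0, 0]], grip=[0, 0, 0, 0, 0, 0, 0, 0, 0, 0])

```text
time_s: 10.4
tcp_pos: [0.4844, -0.0923, 0.0449]
orientation: [[0.965, 0.262, -0.001], [0.262, -0.965, 0.002], [0.0, -0.002, -1.0]]
contact_force: [-0.4, 3.4, 5.9]
grip_width: 0.0004
gripper_force: 2.7
```

```bash
python3 - <<'E'
from plant import r
import cv2,numpy as np
np.set_printoptions(precision=4,suppress=True)
s=r.snapshot("wrist"); cv2.imwrite("pics/wrist3.png",s["pixels"][:,:,::-1])
st=r.get_state();p=st["tcp_pos"];print(st["time_s"],p,st["contact_force"])
a=np.radians(15.1);d=np.array(p[:2])-[.4682,-.0342]
print("in bar frame",d@[np.cos(a),np.sin(a)],d@[-np.sin(a),np.cos(a)])
E
```

```text
10.45 [ 0.4844 -0.0923  0.0449] [-0.3817  4.2553  5.4182]
in bar frame 0.0005288913524610552 -0.06033221818143265
```

View pics/wrist3.png

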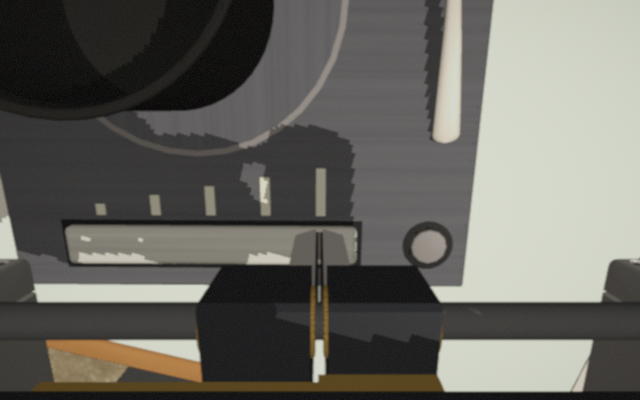

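The fingertips (319, 235) rest on the pressed bar beside the tallest mark (321, 192), at about 5.5 N. The key (428, 244) is clear and the pot and teaspoon look undisturbed.

```bash
python3 -c "
from plant import r
print(r.sign_off())"
```

```text
the job is handed in; nothing more can be done
None
```

I ran the closed fingertips along the bar from the shortest mark to the tallest, and handed the job in with them holding it pressed at about 5.5 N (roughly 3 mm down); the sign-off returned no verdict.

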